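Put the stray bottle into the free well of the bottle rack

TASK

Two of the three liquid bottles stand in the bottle rack and one has been left out on the bench. Put the one that is out into the well of the rack that is free, standing upright and all the way down, and leave the other two bottles in their wells.

Things in the scene. Friction and masses are not known exactly. Their poses are not given: they have to be found in the camera images.
- rack: low grey rack fixed to the bench: block 76 (x) by 246 (y) by 25 mm high; three round wells, 58 mm across, at x = 0, y = -80, 0, +80 mm in its frame, right through, so a bottle in one stands at z = 0. Origin: centre of the underside, z up. Two wells hold a bottle, one is free; which varies. Bottles leave little room for open fingers along the row, but across it is free.
- bottle_a: bottle, amber with a black cap: round body 42 mm in diameter up to 75 mm, then a narrower cap fixed to it, 98 mm tall in all, 0.09 kg, rigid. Origin: centre of the underside, z up; yaw arbitrary. Stands in a well of the rack or is the one left out on the bench, near a burner, a tin and a bowl; which varies.
- bottle_b: bottle, amber with a white cap: round body 36 mm in diameter up to 70 mm, then a narrower cap fixed to it, 92 mm tall in all, 0.09 kg, rigid. Origin: centre of the underside, z up; yaw arbitrary. Stands in a well of the rack or is the one left out on the bench, near a burner, a tin and a bowl; which varies.
- bottle_c: bottle, white with a green cap: round body 40 mm in diameter up to 69 mm, then a narrower cap fixed to it, 90 mm tall in all, 0.09 kg, rigid. Origin: centre of the underside, z up; yaw arbitrary. Stands in a well of the rack or is the one left out on the bench, near a burner, a tin and a bowl; which varies.
Mind the look-alikes: they are no part of the job. Leave any red or yellow look-alike of the bottle_c alone.

How it is judged (in metres and radians):
At the end, for the whole second after the job is handed in: All three bottles stand in wells of the rack, one each: centre within 16 mm of a well's centre in rack x and y, underside less than 6 mm above the bench, tilted less than 0.12 rad, at rest; and the two bottles that stood in the rack are within 30 mm of where they started (x of bottle_a in the frame of rack between -0.016 and 0.016 m and height (world z) of each of bottle_a, bottle_b, bottle_c below 0.006 m and angle between each of bottle_a, bottle_b, bottle_c's own z axis and vertical below 0.12 rad and linear speed of each of bottle_a, bottle_b, bottle_c below 0.02 m/s and (y of bottle_a in the frame of rack between -0.096 and -0.064 m or y of bottle_a in the frame of rack between -0.016 and 0.016 m or y of bottle_a in the frame of rack between 0.064 and 0.096 m) and x of bottle_b in the frame of rack between -0.016 and 0.016 m and (y of bottle_b in the frame of rack between -0.096 and -0.064 m or y of bottle_b in the frame of rack between -0.016 and 0.016 m or y of bottle_b in the frame of rack between 0.064 and 0.096 m) and x of bottle_c in the frame of rack between -0.016 and 0.016 m and (y of bottle_c in the frame of rack between -0.096 and -0.064 m or y of bottle_c in the frame of rack between -0.016 and 0.016 m or y of bottle_c in the frame of rack between 0.064 and 0.096 m) and (distance of each of bottle_b, bottle_c from where it was at the start of the episode below 0.03 m or distance of each of bottle_a, bottle_c from where it was at the start of the episode below 0.03 m or distance of each of bottle_a, bottle_b from where it was at the start of the episode below 0.03 m)); the robot touches nothing.
It fails at once if a bottle that stood in the rack is taken out or moved more than 30 mm (not (distance of each of bottle_b, bottle_c from where it was at the start of the episode below 0.03 m or distance of each of bottle_a, bottle_c from where it was at the start of the episode below 0.03 m or distance of each of bottle_a, bottle_b from where it was at the start of the episode below 0.03 m)).
It also fails if it takes over 40 s, if anything falls off the work surface, if the arm or the gripper's body presses on something with over 40 N, if the wrist force passes 120 N, or if a joint passes its speed limit or range.

ROBOT

A 6-joint arm with a two-finger parallel gripper is mounted at the origin on a cart in front of the work surface, level with it; the furniture and walls round the work are solid. World frame = base frame: x ahead of the robot, y to its left, z up, the work surface at z = 0. Lengths are in m, angles in degrees, forces in N, time in s.
With the tool pointing down it reaches from about 0.25 to 0.725 m from the base axis. Payload 9.7 kg.
Tool frame: the origin (TCP) lies at the very end of the fingers, on their centre line; the grasp point (between the pads) lies r.pinch_z behind it (r.pinch_z is the distance from the TCP to the grasp point, in m); z points along the fingers, y is the direction in which the jaws open and shut (so a half turn about z gives the same grasp; the last joint's range is limited). The gripper opens to 85 mm and grips with 20 to 120 N. Pads are 22 mm wide; open, the fingers measure 114 mm over their backs; the gripper's body (76 mm by 85 mm) begins 54 mm behind the grasp point. The pads swing forward as they close: fully open they stand 13 mm farther back than shut.
Start: joints at [-65.145, 4.979, 10.078, 95.1, 0, 90], TCP at [0.231, -0.499, 0.231] pointing down, gripper open.
Joint ranges: [-179.16, 179.16], [-48.56, 103.87], [-65.8, 70.77], [-126.05, 130.52], [-82.76, 87.17], [-180, 180]. Speed limits (degrees/s): [127.2, 127.2, 147.25, 180, 180, 180].

INTERFACE

Orientations are given as [roll, pitch, yaw] about the fixed x, y, z axes, in that order (R = Rz(yaw) Ry(pitch) Rx(roll)).
In Python, from cell import r, viewer gives the robot as it stands.
- The arm moves only by the shell command python3 -m pendant 'ROWS'. ROWS is text: rows parted by semicolons, each of 7 numbers parted by spaces: the shift along the tool's x, y, z in m, then the turn, a rotation vector about the tool's x, y, z in degrees, then the closure, from -1 (fully open) to 1 (shut). In form: tx ty tz ax ay az claw; .... A call has 1 to 5 rows; each row shifts and turns the commanded pose from where the row before left it, along the tool's axes as they then stand; what a row does not reach is not made up. A row lasts 1/10 s, in which the tool goes at most 50 mm and 8.59 degrees, less where a joint would pass 70% of its speed; a pose out of reach is approached as far as the arm can. A call with a gripper value outside its range is refused whole. The fingers move at their own pace and stop on an object; the grip force is fixed at half the most. Time passes only in rows, so rows that do not move let the fingers close. It gives the time, the measured TCP pose, the force and the opening at its end, in the units of the state.
- r.observe(): the state, without advancing time (a new reading comes with each control period).
- viewer.read_camera(name): name is "scene" or "side" or "wrist"; returns a dict with "pixels" (480x640x3 uint8, blue, green, red), "range_z" (480x640 float32, m along the optical axis (not along the pixel's ray), 0 where there is no reading), "fx", "fy", "cx", "cy" (pixels), "k1" (the pictures are not rectified: a ray, as slopes to the right and down, at radius r is drawn at 1 + k1 r^2 times it, then the intrinsics apply), "cam_to_world" (4x4, takes a point from camera to world coordinates). Camera axes: x right, y up, looking along -z (the intrinsics and any distortion apply to the point x, -y, -z); pixel columns grow to the right and rows downward; lengths in m; the calibration is good to about 2 mm. A picture is of the moment at which its call begins.
- r.hand_in(): hands the job in, once; it reports no verdict.
Trained networks look in a picture, given as the dict that the camera call returned (one of the last four; its "shot" number tells which), for a name from the list of things; names that differ only in an ending like _2 or _b are one class to them, and where a whole thing is asked for, a point or a joint stands for the part that bears it (a point fixed in the world has none). Each returns a list of dicts, best first, with "p" (0 to 1); they miss things now and then, are a little off and sometimes report something else, mostly with a low value. They report only what shows in the picture. A call takes as long as a camera call. They do not tell look-alikes from the thing itself.
- viewer.recognise(picture, name): "location" ([column, row] in pixels, amid what is visible of it).
- viewer.pinpoint(picture, name): "location" ([column, row] in pixels: a listed point, or the origin of a listed thing).
The state is a dict: "time_s": time; "joints": joint angles; "qd": joint speeds; "joint_torque": joint torques, N m; "ee_pos": TCP position; "ee_rot": TCP orientation; "ft_force": force on the tool from outside, world axes, zero at the start; "ft_torque": the same for the moment, N m; "opening": finger opening in m.
Only numpy, scipy, OpenCV 4.12 (cv2) and the standard library are available. Lean on these libraries where they do the work, as an engineer would, in place of code of your own. Each camera call takes 0.05 s, during which the arm holds its last target.

## Working session

There is one attempt and no reset: what is moved stays moved. The work goes in short steps, Python scripts to look and compute and a shell command to move; the robot and the scene stay as the last step left them, time stands still between calls to the robot, and variables do not carry over. Pictures are saved under pics/ and viewed, and the job is handed in when it is done.

```bash
mkdir -p pics; ls; cat > h.py <<'E'
import numpy as np, cv2
from cell import r, viewer
def ray(p,u,v):
    d=np.array([(u-p['cx'])/p['fx'],(v-p['cy'])/p['fy']]);s=d.copy()
    for _ in range(10): s=d/(1+p['k1']*(s@s))
    return s
def pt(p,u,v,z=None):
    s=ray(p,u,v); z=p['range_z'][int(round(v)),int(round(u))] if z is None else z
    return (p['cam_to_world']@np.array([s[0]*z,-s[1]*z,-z,1]))[:3]
def cloud(p):
    v,u=np.mgrid[0:480,0:640]
    d=np.stack([(u-p['cx'])/p['fx'],(v-p['cy'])/p['fy']],-1);s=d.copy()
    for _ in range(10): s=d/(1+p['k1']*(s**2).sum(-1,keepdims=True))
    z=p['range_z']
    c=np.stack([s[...,0]*z,-s[...,1]*z,-z,np.ones_like(z)],-1)@np.array(p['cam_to_world']).T
    c=c[...,:3]; c[z==0]=np.nan
    return c
E
python3 - <<'E'
from h import *
print(r.observe(), r.pinch_z)
for n in ['scene','side']:
    p=viewer.read_camera(n); cv2.imwrite(f'pics/{n}0.png',p['pixels'])
    np.savez(f'{n}0.npz',**{k:v for k,v in p.items()})
    c=cloud(p)
    for k in ['bottle_a','bottle_b','bottle_c','rack']:
        for d in viewer.pinpoint(p,k)[:4]: 
            u,v=d['location'];print(n,k,np.round(d['location']),round(d['p'],2),c[int(v),int(u)].round(3))
E
```

```text
pics
{'time_s': 0.0, 'joints': array([-6.51454731e+01,  5.01090736e+00,  1.00346062e+01,  9.51012469e+01,
       -1.94624459e-03,  9.00008968e+01]), 'qd': array([ 0.1011291 , -0.0566684 , -0.02512379, -0.04720929, -0.02483036,
        0.0845429 ]), 'joint_torque': array([-6.40311155e-04, -5.20396614e+01,  4.64791739e+01,  1.66969781e-02,
       -6.81070287e-05,  1.18246302e-05]), 'ee_pos': array([ 0.23106345, -0.49884288,  0.2305863 ]), 'ee_rot': array([-1.79922452e+02,  1.94745664e-03,  2.48536327e+01]), 'ft_force': array([0.00982472, 0.23497244, 0.57852955]), 'ft_torque': array([ 0.02871762, -0.01485937,  0.00436761]), 'opening': 0.08548213559752006} 0.0187
scene bottle_a [270. 216.] 0.85 [0.526 0.179 0.024]
scene bottle_a [372. 344.] 0.73 [ 0.389 -0.342  0.016]
scene bottle_a [283. 228.] 0.66 [0.51  0.102 0.022]
scene bottle_b [270. 216.] 0.85 [0.526 0.179 0.024]
scene bottle_b [372. 344.] 0.73 [ 0.389 -0.342  0.016]
scene bottle_b [283. 228.] 0.66 [0.51  0.102 0.022]
scene bottle_c [270. 216.] 0.85 [0.526 0.179 0.024]
scene bottle_c [372. 344.] 0.73 [ 0.389 -0.342  0.016]
scene bottle_c [283. 228.] 0.66 [0.51  0.102 0.022]
side bottle_a [303. 312.] 0.83 [ 0.42  -0.341  0.055]
side bottle_a [292. 339.] 0.63 [ 0.402 -0.349  0.015]
side bottle_a [413. 294.] 0.63 [ 0.633 -0.238  0.011]
side bottle_a [318. 230.] 0.59 [0.521 0.082 0.022]
side bottle_b [303. 312.] 0.83 [ 0.42  -0.341  0.055]
side bottle_b [292. 339.] 0.63 [ 0.402 -0.349  0.015]
side bottle_b [413. 294.] 0.63 [ 0.633 -0.238  0.011]
side bottle_b [318. 230.] 0.59 [0.521 0.082 0.022]
side bottle_c [303. 312.] 0.83 [ 0.42  -0.341  0.055]
side bottle_c [292. 339.] 0.63 [ 0.402 -0.349  0.015]
side bottle_c [413. 294.] 0.63 [ 0.633 -0.238  0.011]
side bottle_c [318. 230.] 0.59 [0.521 0.082 0.022]
side rack [318. 230.] 0.72 [0.523 0.076 0.021]
```

View pics/scene0.png

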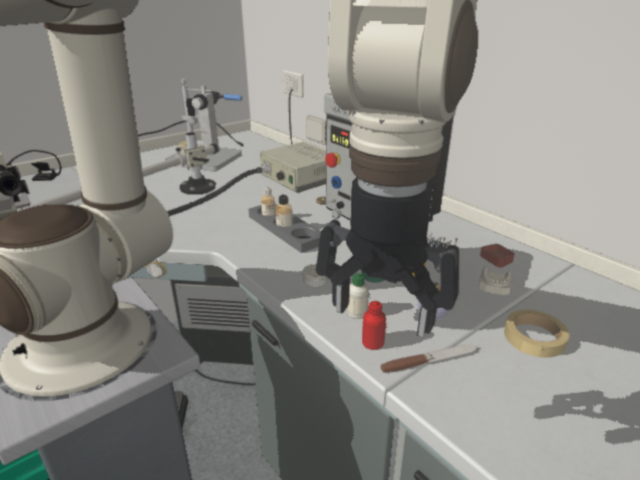

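View pics/side0.png

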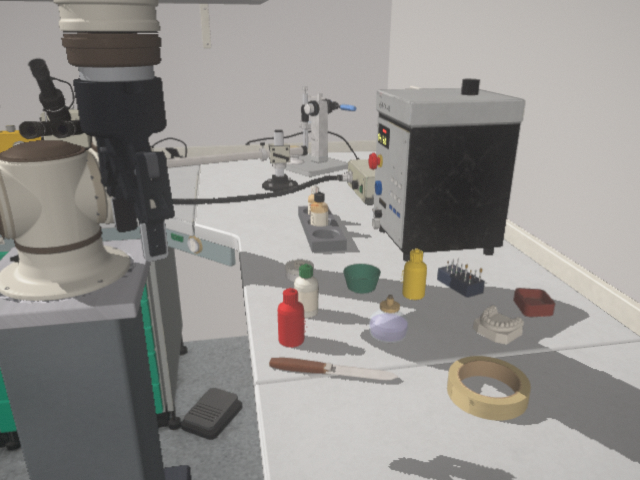

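Scene shows: candidates for bottle_c in the side picture are white/green (306,290), red look-alike (291,318) and yellow look-alike (415,275). The amber bottles stand in the rack near (318,208). The free well is the near one at (325,233). My choice is the white/green bottle, so I'll crop it and measure.

```bash
python3 - <<'E'
from h import *
for n in ['scene','side']:
    p=dict(np.load(f'{n}0.npz')); c=cloud(p); im=p['pixels']
    hsv=cv2.cvtColor(im,cv2.COLOR_BGR2HSV)
    print(n,'cam',p['cam_to_world'][:3,3].round(3))
    # rack top
    m=(abs(c[...,2]-.025)<.004)&(c[...,0]>.42)&(c[...,0]<.65)&(c[...,1]>-.08)&(c[...,1]<.3)
    P=c[m][:,:2].astype(np.float32); 
    k=cv2.connectedComponents(m.astype(np.uint8))[1]
    l=np.bincount(k[m]).argmax(); P=c[k==l][:,:2].astype(np.float32)
    print('rack',len(P),cv2.minAreaRect(P))
    g=(hsv[...,0]>40)&(hsv[...,0]<90)&(hsv[...,1]>80)&(c[...,2]>.065)&(c[...,2]<.1)
    Q=c[g];print('green',len(Q),Q.min(0).round(3),Q.max(0).round(3),np.median(Q,0).round(3))
    q=Q[:,:2].mean(0)
    b=(np.hypot(c[...,0]-q[0],c[...,1]-q[1])<.04)&(c[...,2]>.02)&(c[...,2]<.065)
    B=c[b];print('near',len(B),B.min(0).round(3),B.max(0).round(3))
    r_=(hsv[...,1]>180)&((hsv[...,0]<8)|(hsv[...,0]>172))&(c[...,2]>.01)&(c[...,2]<.12)&(c[...,0]<.5)&(c[...,1]<-.2)
    R=c[r_];print('red',len(R),R.min(0).round(3),R.max(0).round(3))
    from scipy.optimize import least_squares
    B=B[(hsv[b][:,1]<70)]
    f=least_squares(lambda x:np.hypot(B[:,0]-x[0],B[:,1]-x[1])-.02,q,loss='soft_l1',f_scale=.002);print('circle c',f.x.round(4),np.abs(f.fun).mean())
    R=R[(R[:,2]<.065)&(R[:,2]>.015)]
    f=least_squares(lambda x:np.hypot(R[:,0]-x[0],R[:,1]-x[1])-.02,R.mean(0)[:2],loss='soft_l1',f_scale=.002);print('circle red',f.x.round(4),np.abs(f.fun).mean())
    if n=='side': cv2.imwrite('pics/crop.png',cv2.resize(im[180:360,240:440],None,fx=4,fy=3.3,interpolation=2)[:600])
    # height map of obstacles
    o=(c[...,2]>.03)&(c[...,2]<.3)&(c[...,0]>.25)&(c[...,0]<.75)&(abs(c[...,1])<.5)
E
```

```text
scene cam [-0.079 -0.78   0.574]
rack 751 ((0.5364171862602234, 0.12578052282333374), (0.25006043910980225, 0.07915195822715759), 88.69036102294922)
green 107 [ 0.43  -0.259  0.072] [ 0.452 -0.24   0.09 ] [ 0.436 -0.252  0.084]
near 424 [ 0.42  -0.269  0.02 ] [ 0.461 -0.233  0.065]
red 5 [ 0.389 -0.326  0.062] [ 0.395 -0.322  0.066]
circle c [ 0.4421 -0.247 ] 0.0015680879615382177
circle red [ 0.3875 -0.3435] 0.0010094959711085209
side cam [ 0.319 -1.014  0.445]
rack 602 ((0.5363980531692505, 0.1257852464914322), (0.2488379329442978, 0.07656965404748917), 88.57721710205078)
green 83 [ 0.431 -0.26   0.071] [ 0.446 -0.241  0.089] [ 0.438 -0.254  0.082]
near 572 [ 0.421 -0.269  0.02 ] [ 0.462 -0.239  0.065]Traceback (most recent call last):
  File "<stdin>", line 18, in <module>
    return umr_minimum(a, axis, None, out, keepdims, initial, where)
ValueError: zero-size array to reduction operation minimum which has no identity
```

```bash
python3 - <<'E'
from h import *
from scipy.optimize import least_squares
ims=[]
H=np.zeros((600,500),np.float32)  # rows x .2->.8, cols y  -.45 -> .05... 1mm
for n in ['scene','side']:
    p=dict(np.load(f'{n}0.npz')); c=cloud(p); im=p['pixels']
    hsv=cv2.cvtColor(im,cv2.COLOR_BGR2HSV)
    q=np.array([.4415,-.247])
    b=(np.hypot(c[...,0]-q[0],c[...,1]-q[1])<.04)&(c[...,2]>.02)&(c[...,2]<.065)&(hsv[...,1]<70)
    B=c[b]; f=least_squares(lambda x:np.hypot(B[:,0]-x[0],B[:,1]-x[1])-.02,q,loss='soft_l1',f_scale=.002);print('c',f.x.round(4))
    o=(c[...,2]>.008)&(c[...,2]<.15)
    P=c[o]; i=((P[:,0]-.2)*1000).astype(int); j=((.05-P[:,1])*1000).astype(int)
    k=(i>=0)&(i<600)&(j>=0)&(j<500); np.maximum.at(H,(i[k],j[k]),P[k,2])
    if n=='side': cv2.imwrite('pics/crop.png',cv2.resize(im[190:350,250:450],None,fx=4,fy=3.7,interpolation=2))
H=cv2.dilate(H,np.ones((4,4)))
v=cv2.applyColorMap((np.clip(H/.12,0,1)*255).astype(np.uint8),cv2.COLORMAP_JET); v[H==0]=0
v=v[::-1].copy() # up = +x, right=-y
for x in range(0,600,100): cv2.putText(v,f'x{.8-x/1000:.1f}',(0,x+10),0,.4,(255,)*3); cv2.line(v,(0,x),(499,x),(90,)*3)
for y in range(50,500,100): cv2.putText(v,f'y{.05-y/1000:.1f}',(y,595),0,.4,(255,)*3); cv2.line(v,(y,0),(y,599),(90,)*3)
cv2.imwrite('pics/map.png',v)
E
```

```text
c [ 0.4421 -0.247 ]
c [ 0.4416 -0.2459]
```

View pics/crop.png

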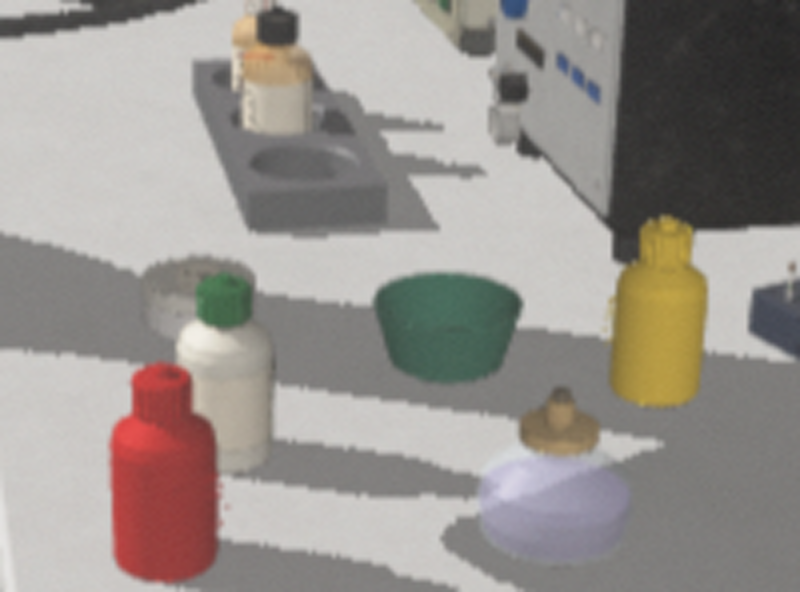

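View pics/map.png

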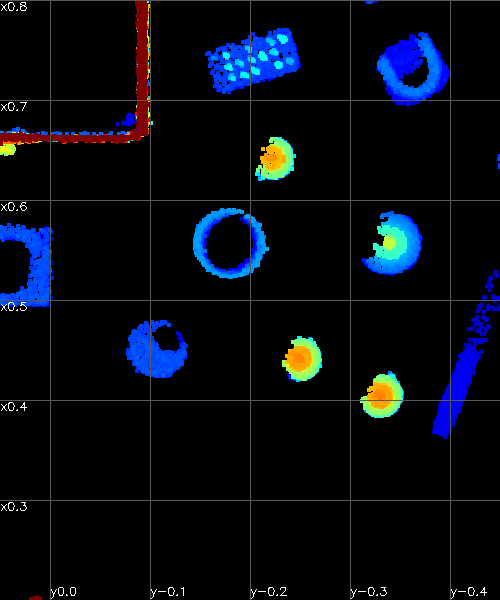

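The crop confirms bottle_c: white body, green cap. It stands at about (0.442, -0.2465), clear of the red one at (0.39, -0.34). The free well is at about (0.5345, 0.046). Next I'll move above the bottle at height, then turn so the jaws open across the rack row.

```bash
python3 -m pendant '0.0298 -0.014 0 0 0 0 -1;0.0298 -0.014 0 0 0 0 -1;0.0298 -0.014 0 0 0 0 -1;0.0298 -0.014 0 0 0 0 -1;0.0298 -0.014 0 0 0 0 -1'
python3 -m pendant '0.0298 -0.014 0 0 0 0 -1;0.0298 -0.014 0 0 0 0 -1;0.0298 -0.014 0 0 0 0 -1;0.0298 -0.014 0 0 0 0 -1;0.0298 -0.014 0 0 0 0 -1'
python3 -m pendant '0 0 0 0 0 -8 -1;0 0 0 0 0 -8 -1;0 0 0 0 0 -8 -1;0 0 0 0 0 -8 -1;0 0 0 0 0 -8 -1'
python3 -m pendant '0 0 0 0 0 -8 -1;0 0 0 0 0 -8 -1;0 0 0 0 0 -7.7 -1;0 0 0 0 0 0 -1;0 0 0 0 0 0 -1'
cat >> h.py <<'E'
from scipy.spatial.transform import Rotation as Ro
def delta(target,yaw=88.6):
    s=r.observe(); R=Ro.from_euler('xyz',s['ee_rot'],degrees=True)
    T=Ro.from_euler('xyz',[180,0,yaw],degrees=True)
    print('t',s['time_s'],'pos',s['ee_pos'].round(4),'rot',s['ee_rot'].round(2),'F',s['ft_force'].round(1),'open',round(s['opening'],4))
    print('tool shift',R.inv().apply(np.array(target)-s['ee_pos']).round(4),'rotvec',(R.inv()*T).as_rotvec(degrees=True).round(2))
E
python3 - <<'E'
from h import *
delta([.442,-.2465,.028])
p=viewer.read_camera('wrist'); cv2.imwrite('pics/w1.png',p['pixels'])
p=viewer.read_camera('side'); cv2.imwrite('pics/s1.png',p['pixels'])
E
```

```text
time_s: 1.0
ee_pos: [0.3376, -0.3719, 0.2314]
ee_rot: [180.0, -0.0, 24.8]
ft_force: [0.2, 0.1, 0.0]
opening: 0.0855
time_s: 1.5
ee_pos: [0.4435, -0.2456, 0.2314]
ee_rot: [180.0, -0.0, 24.9]
ft_force: [0.3, -0.4, 0.5]
opening: 0.0855
time_s: 2.0
ee_pos: [0.4428, -0.2467, 0.2313]
ee_rot: [180.0, -0.0, 65.2]
ft_force: [-0.7, 0.5, -0.1]
opening: 0.0854
time_s: 2.5
ee_pos: [0.4427, -0.2468, 0.2313]
ee_rot: [180.0, -0.0, 88.3]
ft_force: [-0.9, 0.0, -0.1]
opening: 0.0854
t 2.5 pos [ 0.4427 -0.2468  0.2313] rot [180.    -0.    88.33] F [-0.9  0.  -0.1] open 0.0854
tool shift [ 2.000e-04 -7.000e-04  2.033e-01] rotvec [ 0.   -0.   -0.27]
```

View pics/w1.png

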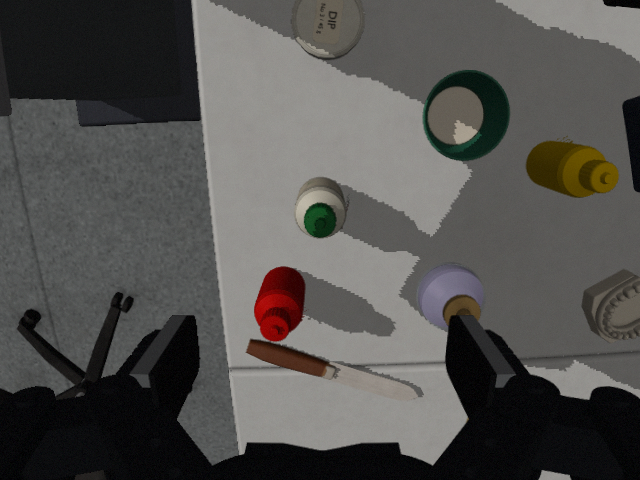

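View pics/s1.png

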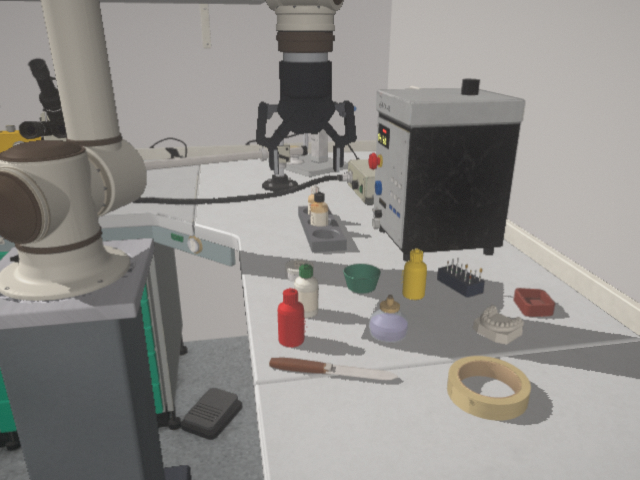

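In the wrist picture bottle_c is at (320,210), centred between the jaws, with red at (280,300) and clear of both fingers. Descending.

```bash

python3 -m pendant '0 -0.0007 0.03 0 0 -0.3 -1;0 0 0.03 0 0 0 -1;0 0 0.03 0 0 0 -1;0 0 0.03 0 0 0 -1;0 0 0.02 0 0 0 -1'
python3 -m pendant '0 0 0.02 0 0 0 -1;0 0 0.02 0 0 0 -1;0 0 0.015 0 0 0 -1;0 0 0.008 0 0 0 -1;0 0 0 0 0 0 -1'
python3 -m pendant '0 0 0 0 0 0 1;0 0 0 0 0 0 1;0 0 0 0 0 0 1;0 0 0 0 0 0 1;0 0 0 0 0 0 1'
python3 -m pendant '0 0 0 0 0 0 1;0 0 0 0 0 0 1;0 0 0 0 0 0 1;0 0 0 0 0 0 1;0 0 0 0 0 0 1'
python3 - <<'E'
from h import *
p=viewer.read_camera('side'); cv2.imwrite('pics/s2.png',cv2.resize(p['pixels'][150:390,200:500],None,fx=2.5,fy=2.5))
E
```

```text
time_s: 3.1
ee_pos: [0.4413, -0.2464, 0.0891]
ee_rot: [-179.9, -0.0, 88.7]
ft_force: [0.4, -1.0, 1.3]
opening: 0.0853
time_s: 3.6
ee_pos: [0.4416, -0.2465, 0.0275]
ee_rot: [-179.9, -0.0, 88.8]
ft_force: [0.2, 0.6, -0.3]
opening: 0.0853
time_s: 4.1
ee_pos: [0.4424, -0.247, 0.0292]
ee_rot: [179.9, 0.0, 88.8]
ft_force: [-1.8, 1.1, 5.9]
opening: 0.0389
time_s: 4.6
ee_pos: [0.4425, -0.247, 0.0293]
ee_rot: [179.9, 0.0, 88.8]
ft_force: [-1.6, 0.7, 5.9]
opening: 0.0387
```

View pics/s2.png

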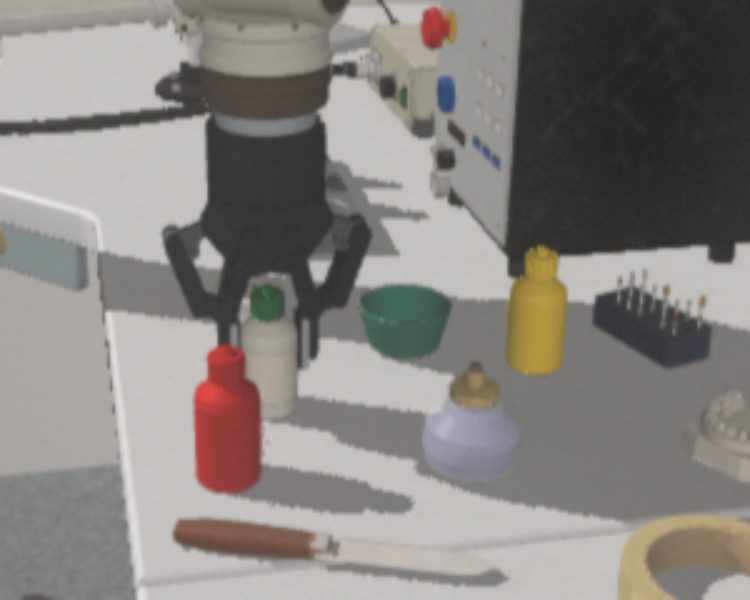

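The bottle is gripped between the fingers (opening 38.7 mm). Lifting, then moving towards the rack.

```bash

python3 -m pendant '0 0 -0.01 0 0 0 1;0 0 -0.02 0 0 0 1;0 0 -0.03 0 0 0 1;0 0 -0.03 0 0 0 1;0 0 -0.03 0 0 0 1'
python3 -m pendant '0 0 -0.02 0 0 0 1;0 0 0 0 0 0 1;0 0 0 0 0 0 1'
python3 - <<'E'
from h import *
delta([.5345,.0458,.165])
p=viewer.read_camera('side'); cv2.imwrite('pics/s3.png',cv2.resize(p['pixels'][100:340,200:500],None,fx=2.5,fy=2.5))
p=viewer.read_camera('scene'); c=cloud(p); cv2.imwrite('pics/c3.png',cv2.resize(p['pixels'][150:390,200:500],None,fx=2.5,fy=2.5))
m=(abs(c[...,2]-.025)<.004)&(c[...,0]>.42)&(c[...,0]<.65)&(c[...,1]>-.08)&(c[...,1]<.3)
P=c[m][:,:2].astype(np.float32); print(cv2.minAreaRect(P))
E
```

```text
time_s: 5.15
ee_pos: [0.4419, -0.2466, 0.15]
ee_rot: [180.0, 0.0, 88.9]
ft_force: [-0.2, -0.6, -0.8]
opening: 0.0387
time_s: 5.45
ee_pos: [0.4421, -0.2468, 0.1683]
ee_rot: [180.0, 0.0, 88.9]
ft_force: [-0.0, 0.6, -1.4]
opening: 0.0389
t 5.45 pos [ 0.4421 -0.2468  0.1683] rot [1.7998e+02 1.0000e-02 8.8850e+01] F [-0.   0.6 -1.4] open 0.0389
tool shift [0.2944 0.0865 0.0033] rotvec [0.02 0.01 0.25]
((0.5620327591896057, 0.07317955791950226), (0.34026584029197693, 0.17518161237239838), 80.17089080810547)
```

View pics/s3.png

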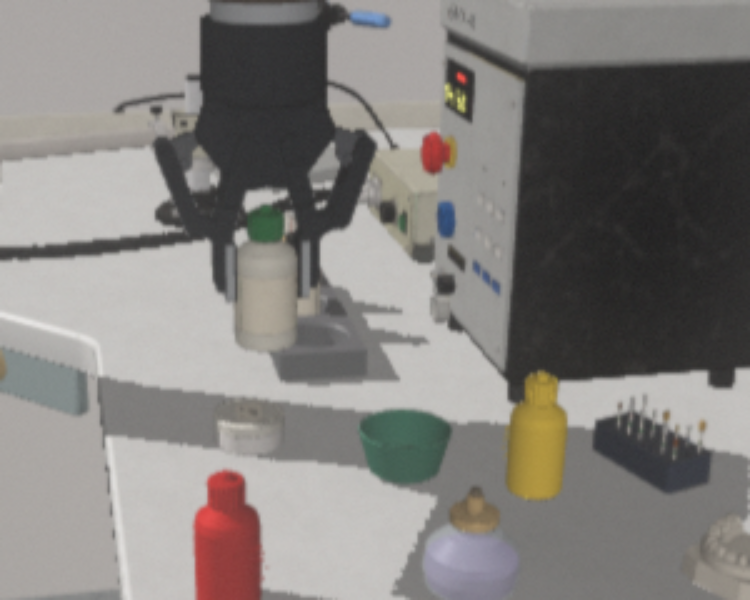

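View pics/c3.png

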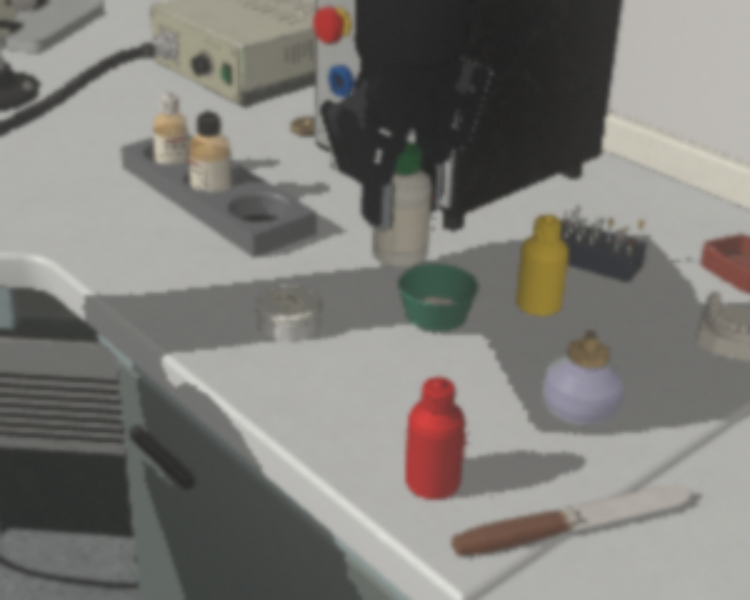

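Bottle_c is held upright (side crop, around (266,290)). The free well is the near one (scene crop (258,208)), with the white-cap and black-cap bottles in the other two. Moving across.

```bash

python3 -m pendant '0.015 0.0044 0 0 0 0.25 1;0.027 0.008 0 0 0 0 1;0.027 0.008 0 0 0 0 1;0.027 0.008 0 0 0 0 1;0.027 0.008 0 0 0 0 1'
python3 -m pendant '0.027 0.008 0 0 0 0 1;0.027 0.008 0 0 0 0 1;0.027 0.008 0 0 0 0 1;0.027 0.008 0 0 0 0 1;0.027 0.008 0 0 0 0 1'
python3 -m pendant '0.024 0.007 0 0 0 0 1;0.0125 0.0035 0 0 0 0 1;0 0 0 0 0 0 1;0 0 0 0 0 0 1;0 0 0 0 0 0 1'
python3 - <<'E'
from h import *
delta([.5345,.0458,.165])
for n in ['wrist','scene','side']:
    p=viewer.read_camera(n); cv2.imwrite(f'pics/{n}4.png',p['pixels'])
    c=cloud(p)
    hsv=cv2.cvtColor(p['pixels'],cv2.COLOR_BGR2HSV)
    if n!='wrist':
        B=c[(np.hypot(c[...,0]-.5345,c[...,1]-.0458)<.035)&(c[...,2]>.142)&(c[...,2]<.165)]
        print(n,len(B)); 
        from scipy.optimize import least_squares
        if len(B)>10:
            f=least_squares(lambda x:np.hypot(B[:,0]-x[0],B[:,1]-x[1])-.02,[.5345,.0458],loss='soft_l1',f_scale=.002);print('c',f.x.round(4),B.min(0))
    m=(abs(c[...,2]-.025)<.004)&(c[...,0]>.42)&(c[...,0]<.65)&(c[...,1]>-.03)&(c[...,1]<.3)
    if m.sum():print(n,cv2.minAreaRect(c[m][:,:2].astype(np.float32)))
E
```

```text
time_s: 6.05
ee_pos: [0.481, -0.1235, 0.167]
ee_rot: [-179.9, -0.0, 88.6]
ft_force: [1.1, -0.4, -1.8]
opening: 0.0389
time_s: 6.55
ee_pos: [0.5243, 0.0104, 0.1669]
ee_rot: [-179.9, 0.0, 88.6]
ft_force: [-0.0, -0.4, -1.2]
opening: 0.039
time_s: 7.05
ee_pos: [0.5357, 0.0449, 0.1682]
ee_rot: [-180.0, 0.0, 88.6]
ft_force: [0.1, -0.4, -1.0]
opening: 0.0387
t 7.05 pos [0.5357 0.0449 0.1682] rot [-1.7999e+02  1.0000e-02  8.8580e+01] F [ 0.1 -0.4 -1. ] open 0.0387
tool shift [ 0.0009 -0.0012  0.0032] rotvec [-0.01  0.01 -0.02]
wrist ((0.573199987411499, 0.09504716098308563), (0.1824515014886856, 0.15153466165065765), 88.653564453125)
scene 162
c [0.537  0.0442] [0.51438699 0.02150972 0.1421103 ]
scene ((0.5741308331489563, 0.12278728187084198), (0.24859623610973358, 0.15529239177703857), 88.38475799560547)
side 200
c [0.5367 0.045 ] [0.51563841 0.02163879 0.14215784]
side ((0.574212372303009, 0.12236716598272324), (0.24927622079849243, 0.1529357135295868), 88.79476928710938)
```

```bash
python3 -c "
import cv2,numpy as np
a=cv2.imread('pics/scene4.png')[130:330,200:400];b=cv2.imread('pics/side4.png')[110:310,220:420]
cv2.imwrite('pics/m4.png',cv2.resize(np.hstack([a,b]),None,fx=2,fy=2))"
```

```text
(no output)
```

View pics/m4.png

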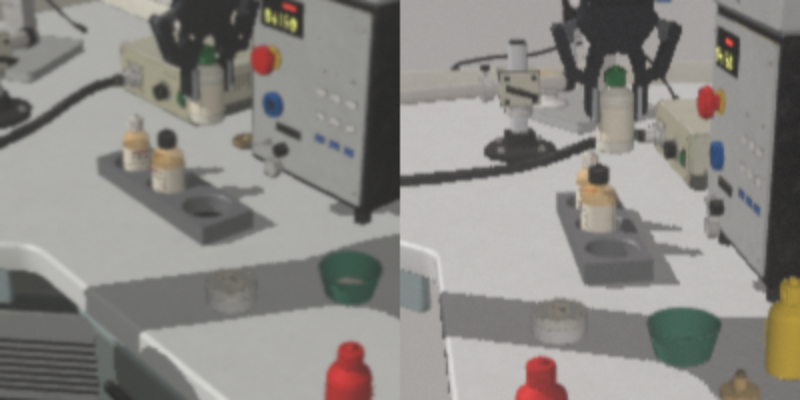

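View pics/wrist4.png

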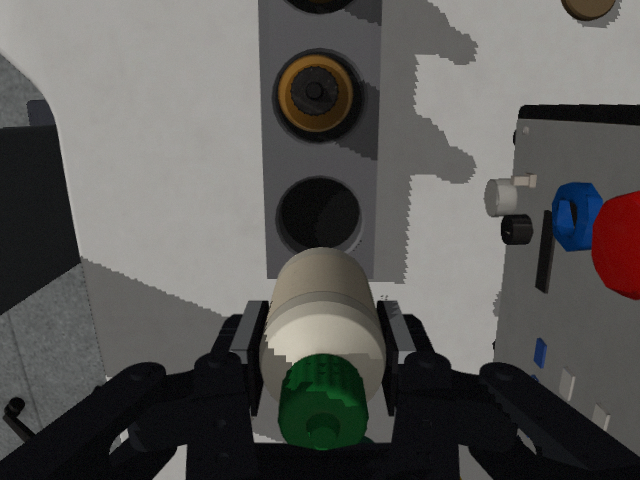

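In the wrist view the free well is at (320,215), in line with the held bottle. The bottle's axis is about 2 mm off in x and 1 mm in y, and the clearance is 9 mm. I'll correct that and descend.

```bash

python3 -m pendant '0.001 -0.0018 0.015 0 0 0 1;0 0 0.025 0 0 0 1;0 0 0.025 0 0 0 1;0 0 0.015 0 0 0 1;0 0 0 0 0 0 1'
python3 - <<'E'
from h import *
delta([.5345,.0458,.0305])
for n in ['scene','side']:
    p=viewer.read_camera(n);c=cloud(p); cv2.imwrite(f'pics/{n}5.png',cv2.resize(p['pixels'][150:330,220:400],None,fx=3,fy=3))
E
python3 -m pendant '0 0 0.015 0 0 0 1;0 0 0.012 0 0 0 1;0 0 0.01 0 0 0 1;0 0 0.01 0 0 0 1;0 0 0 0 0 0 1'
python3 - <<'E'
from h import *
delta([.5345,.0458,.0305])
E
```

```text
time_s: 7.7
ee_pos: [0.533, 0.046, 0.0863]
ee_rot: [-179.8, 0.0, 88.6]
ft_force: [0.1, -0.0, -0.8]
opening: 0.0389
t 7.7 pos [0.533  0.046  0.0863] rot [-1.798e+02  3.000e-02  8.856e+01] F [ 0.1 -0.  -0.8] open 0.0389
tool shift [-0.0002  0.0017  0.0558] rotvec [-0.2   0.03 -0.04]
time_s: 8.3
ee_pos: [0.5332, 0.0465, 0.0394]
ee_rot: [-179.8, 0.0, 88.6]
ft_force: [0.1, 0.1, -0.4]
opening: 0.039
t 8.3 pos [0.5332 0.0465 0.0394] rot [-1.7985e+02  2.0000e-02  8.8600e+01] F [ 0.1  0.1 -0.4] open 0.039
tool shift [-0.0007  0.0013  0.0089] rotvec [-0.15  0.02  0.  ]
```

View pics/side5.png

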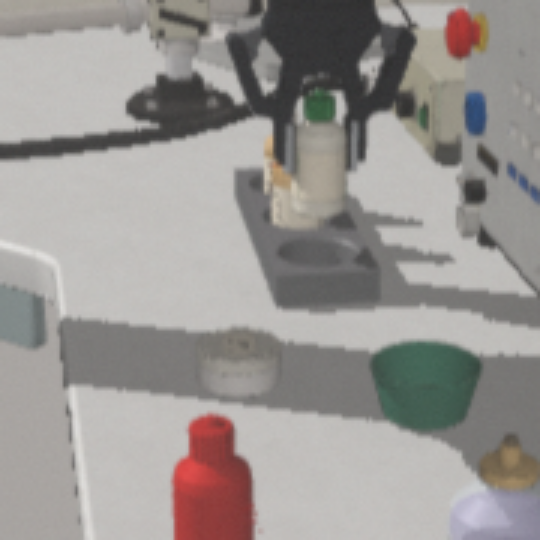

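The bottle is over the well in the crop, and a further descent met no force. I'll lower the last 9 mm and release.

```bash

python3 -m pendant '0 0 0.004 0 0 0 1;0 0 0.0035 0 0 0 1;0 0 0.0015 0 0 0 1;0 0 0 0 0 0 1;0 0 0 0 0 0 1'
python3 - <<'E'
from h import *
delta([.5345,.0458,.03])
p=viewer.read_camera('side'); cv2.imwrite(f'pics/side6.png',cv2.resize(p['pixels'][150:330,220:400],None,fx=3,fy=3))
E
```

```text
time_s: 8.8
ee_pos: [0.5343, 0.0466, 0.0325]
ee_rot: [180.0, -0.0, 88.6]
ft_force: [0.3, -0.1, -1.6]
opening: 0.0389
t 8.8 pos [0.5343 0.0466 0.0325] rot [179.98  -0.    88.61] F [ 0.3 -0.1 -1.6] open 0.0389
tool shift [-0.0008  0.0002  0.0025] rotvec [ 0.02 -0.    0.01]
```

View pics/side6.png

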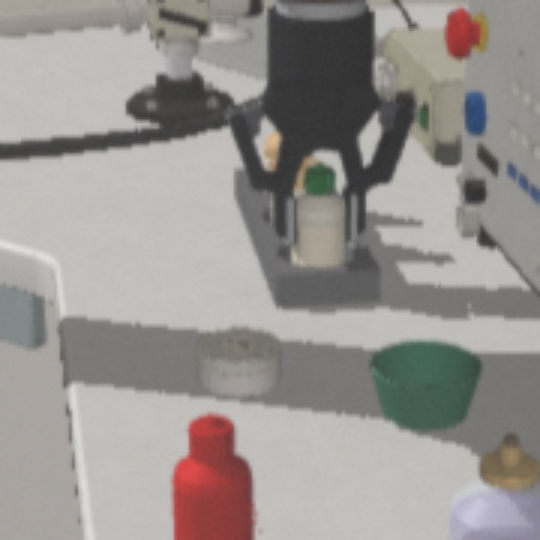

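The bottle is in the well at crop (320,235), about 3 mm up. Lowering and opening.

```bash

python3 -m pendant '0 0 0.002 0 0 0 1;0 0 0.0005 0 0 0 1;0 0 0 0 0 0 1;0 0 0 0 0 0 0.2;0 0 0 0 0 0 0'
python3 -m pendant '0 0 0 0 0 0 -0.4;0 0 0 0 0 0 -1;0 0 0 0 0 0 -1;0 0 0 0 0 0 -1;0 0 0 0 0 0 -1'
python3 -m pendant '0 0 -0.01 0 0 0 -1;0 0 -0.02 0 0 0 -1;0 0 -0.03 0 0 0 -1;0 0 -0.03 0 0 0 -1;0 0 -0.03 0 0 0 -1'
python3 -m pendant '0 0 -0.03 0 0 0 -1;0 0 -0.02 0 0 0 -1;-0.02 0 0 0 0 0 -1;-0.03 0 0 0 0 0 -1;-0.03 0 0 0 0 0 -1'
python3 -m pendant '-0.03 0 0 0 0 0 -1;-0.03 0 0 0 0 0 -1;0 0 0 0 0 0 -1;0 0 0 0 0 0 -1'
python3 - <<'E'
from h import *
from scipy.optimize import least_squares
delta([.5345,.0458,.03])
A=[]
for n in ['side','scene','wrist']:
    p=viewer.read_camera(n);c=cloud(p)
    if n=='wrist': cv2.imwrite('pics/w7.png',p['pixels']);
    else: A.append(p['pixels'][150:290,230:370])
    if n=='wrist': continue
    for nm,w,rad in [('c',(.5345,.0458),.02),('mid',(.5364,.1258),.021),('far',(.5384,.2058),.018)]:
        d=np.hypot(c[...,0]-w[0],c[...,1]-w[1])
        B=c[(d<.036)&(c[...,2]>.032)&(c[...,2]<.055)]
        top=np.nanmax(np.where(d<.036,c[...,2],np.nan))
        for lo,hi in [(.032,.045),(.045,.057)]:
            S=B[(B[:,2]>lo)&(B[:,2]<hi)]
            if len(S)>15:
                f=least_squares(lambda x:np.hypot(S[:,0]-x[0],S[:,1]-x[1])-rad,w,loss='soft_l1',f_scale=.002)
                print(n,nm,lo,'off',((f.x-w)*1000).round(1),len(S),'top',top.round(4))
cv2.imwrite('pics/m7.png',cv2.resize(np.hstack(A),None,fx=2.8,fy=2.8))
E
```

```text
time_s: 9.35
ee_pos: [0.5343, 0.0466, 0.0299]
ee_rot: [180.0, -0.0, 88.6]
ft_force: [0.2, -0.5, 0.3]
opening: 0.0427
time_s: 9.85
ee_pos: [0.5342, 0.0466, 0.0298]
ee_rot: [180.0, -0.0, 88.6]
ft_force: [-0.4, 0.4, 0.3]
opening: 0.0856
time_s: 10.35
ee_pos: [0.5342, 0.0462, 0.1516]
ee_rot: [180.0, -0.0, 88.6]
ft_force: [0.0, 0.9, -0.4]
opening: 0.0855
time_s: 10.85
ee_pos: [0.5323, -0.034, 0.2009]
ee_rot: [179.9, 0.0, 88.7]
ft_force: [0.7, -0.3, 0.3]
opening: 0.0855
time_s: 11.25
ee_pos: [0.5307, -0.0938, 0.2003]
ee_rot: [180.0, -0.0, 88.5]
ft_force: [-0.2, -0.1, -0.1]
opening: 0.0859
t 11.25 pos [ 0.5307 -0.0938  0.2003] rot [ 1.7998e+02 -1.0000e-02  8.8510e+01] F [-0.2 -0.1 -0.1] open 0.0859
tool shift [1.397e-01 1.000e-04 1.703e-01] rotvec [ 0.02 -0.01 -0.09]
side c 0.032 off [0.4 0.8] 102 top 0.088
side c 0.045 off [0.  1.1] 78 top 0.088
side mid 0.032 off [-1.3  2.2] 44 top 0.0961
side mid 0.045 off [-1.8  2.5] 45 top 0.0961
side far 0.045 off [0.7 1.2] 21 top 0.0887
scene c 0.032 off [0.7 0.1] 75 top 0.0897
scene c 0.045 off [0.5 0.2] 69 top 0.0897
scene mid 0.032 off [-1.3  2. ] 78 top 0.0984
scene mid 0.045 off [-1.8  2.6] 59 top 0.0984
scene far 0.032 off [0.6 0.6] 55 top 0.0932
scene far 0.045 off [0.8 0.2] 48 top 0.0932
```

View pics/m7.png

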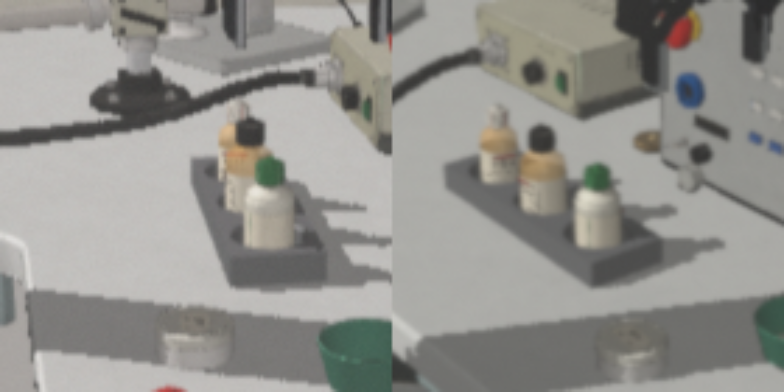

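View pics/w7.png

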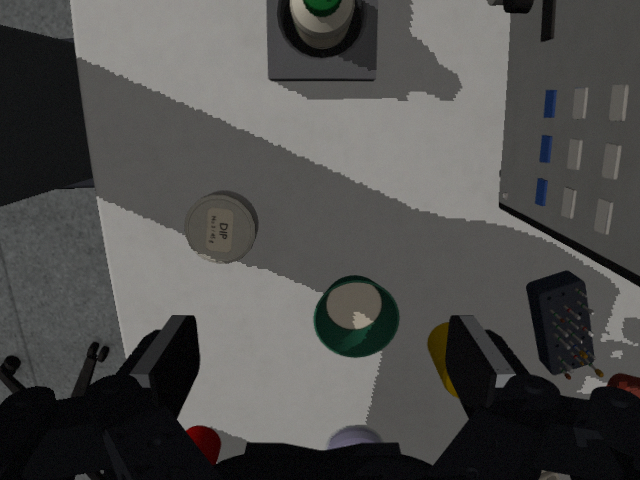

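All three bottles stand in the wells (crop (270,205) and the two behind it). bottle_c is within about 1 mm of the well centre, its top is near 0.09 m, and the gripper is clear.

```bash
python3 -c "
from cell import r
print(r.hand_in())"
```

```text
the job is handed in; nothing more can be done
None
```

The bottle left out was bottle_c (white with a green cap). I put it into the free near well (rack y = -80 mm), let go, backed the gripper away and handed the job in at about 11.4 s.

**bottle_c:** the last camera fits put it within about 1 mm of the well centre. Its top was at 0.088–0.090 m, so it is all the way down, and the fits at two heights agree within 0.5 mm, so it is upright.

**The two amber bottles:** these still stand in their wells, 1–3 mm from the well centres. I never touched them. I did not measure their exact starting positions, so "unmoved" rests on the pictures before and after and on there having been no contact.

**Other checks:** wrist forces stayed at or below about 6 N in the readings. The red and yellow look-alikes were left alone. No check failed. My repeat fits of the rack outline with the arm in view were spoiled by other surfaces at the same height, so I used the first fit, where both cameras agreed.

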